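Tell the steel-cored foot from the draft print by weight, and hand it over

ROBOT

A 7-joint arm with a two-finger parallel gripper is mounted at the origin on the work surface. World frame = base frame: x ahead of the robot, y to its left, z up, the work surface at z = 0. Lengths are in m, angles in rad, forces in N, time in s.
With the tool pointing down it reaches from about 0.4 to 0.85 m from the base axis. Payload 10.4 kg.
Tool frame: the origin (TCP) lies at the very end of the fingers, on their centre line; the grasp point (between the pads) lies 19 mm behind it; z points along the fingers, y is the direction in which the jaws open and shut (so a half turn about z gives the same grasp; the last joint's range is limited). The gripper opens to 87 mm and grips with 3 to 60 N. Pads are 19 mm wide; open, the fingers measure 117 mm over their backs; the gripper's body (75 mm by 190 mm) begins 51 mm behind the grasp point.
Start: joints at [-1.258, 0.332, -0.065, 1.46, 0.022, 1.35, -0.088], TCP at [0.206, 0.59, 0.223] pointing down, gripper open.
Joint ranges: [-2.6, 2.6], [-0.5, 2.12], [-1.47, 1.34], [0.16, 2.42], [-1.27, 4.41], [0.06, 2.06], [-2.6, 2.6]. Speed limits (rad/s): [2.22, 2.22, 2.79, 2.79, 3.14, 3.14, 3.14].

INTERFACE

Orientations are given as a unit quaternion [x, y, z, w].
In Python, from bench import read_state, imaging, r gives the robot as it stands. The module is installed in compiled form; this text tells all that it offers.
- The arm moves only by the tool move_arm, never from a script. Its argument "series" is a list of rows, each a list of 4 numbers: the shift along the tool's x, y, z in m, then the turn about the tool's z in rad. In form: [[x, y, z, roll], ...]. A call has 1 to 20 rows; each row is the pose to reach, as a shift and turn from the pose commanded when the call began, along the tool's axes at that moment; what a row does not reach only later rows make up. A row lasts 1/10 s, in which the tool goes at most 50 mm and 8.59 degrees, less where a joint would pass 70% of its speed; a pose out of reach is approached as far as the arm can. A call with a gripper value outside its range is refused whole. "claw" is the gripper's target within -1 to 1 (fully open at 1, half-way at 0, shut at -1), set as the call begins (left out, the last holds). The fingers move at their own pace and stop on an object; "newtons" is the grip in N (left out, the last holds). Time passes only in rows, so rows that repeat a pose let the fingers close. It gives the time, the measured TCP pose, the force and the opening at its end, in the units of the state.
- read_state(): the state, without advancing time (a new reading comes with each control period).
- imaging.camera(name): name is "scene" or "top" or "wrist"; returns (picture, depth): 400x640x3 uint8, red, green, blue; 400x640 float32, m along the optical axis (not along the pixel's ray), 0 where there is no reading.
- imaging.get_calibration(name): a dict with "camera_matrix" (3x3 intrinsics, pixels), "R" (3x3) and "t" (3): a world point X has camera coordinates R X + t. Camera axes: x right, y down, z forward; pixel columns grow to the right and rows downward; lengths in m; the calibration is good to about 2 mm. A picture is of the moment at which its call begins: read the wrist's pose just before it. get_calibration takes no time and is no camera call; for the wrist camera it gives the pose at the moment of the call.
- r.close_job(): hands the job in, once; it reports no verdict.
The state is a dict: "time": time; "joint_positions": joint angles; "joint_vel": joint speeds; "joint_torque": joint torques, N m; "ee_pos": TCP position; "eef_rot": TCP orientation; "ft_force": force on the tool from outside, world axes, zero at the start; "torque": the same for the moment, N m; "width": finger opening in m.
Only numpy, scipy, OpenCV 4.12 (cv2) and the standard library are available. Lean on these libraries where they do the work, as an engineer would, in place of code of your own. Each camera call takes 0.05 s, during which the arm holds its last target.

TASK

The two orange printed feet standing on the black build sheet look alike, but one has a steel slug sealed inside and the other is only a draft of less than half its weight: lift them in turn to feel which is which. Set the light draft down upright in the middle of the scanner's small raised pedestal and let go of it; then pick up the heavy steel-cored foot and finish still holding it, upright and steady, a good hand's breadth clear above the middle of the blue kit tray, where a colleague will take it from you. Do not knock either foot over, and leave the other things on the bench where they are.

Things in the scene. Friction and masses are not known exactly. Their poses are not given: they have to be found in the camera images.
- foot_a_mid (a point): one of two feet that look exactly alike: orange printed plastic, standing on the build sheet; a round flange 66 mm across and 8 mm thick at the bottom, above it a plain round barrel 48 mm across, 84 mm tall in all, flat closed top with a small brass insert. This point is its centre, on the axis, 42 mm above its underside; z is its axis, up when it stands
- foot_b_mid (a point): the other of two feet that look exactly alike: orange printed plastic, standing on the build sheet; a round flange 66 mm across and 8 mm thick at the bottom, above it a plain round barrel 48 mm across, 84 mm tall in all, flat closed top with a small brass insert. This point is its centre, on the axis, 42 mm above its underside; z is its axis, up when it stands
- foot_a: the same foot as foot_a_mid, origin at the centre of its underside. Which of the two is heavy is drawn anew each time: the steel-cored one weighs about 190 to 265 g, the draft about 65 to 95 g
- foot_b: the same foot as foot_b_mid, origin at the centre of its underside. Which of the two is heavy is drawn anew each time: the steel-cored one weighs about 190 to 265 g, the draft about 65 to 95 g
- sheet: black flat printer build sheet, 235 x 235 mm and 3 mm thick, lying fixed on the bench under the feet; origin at the centre of its underside, x and y along its sides; a short pull tab sticks out at its -x side. The feet stand about 110 to 180 mm apart, one towards +y and one towards -y
- scanner: desktop 3D scanner, fixed: a grey and black turntable 184 mm across and 37 mm high, an aluminium pedestal rising from its middle; along its own +y a low rail leads to a post with the grey scan head, 190 mm wide and up to 225 mm high, 320 mm from the pedestal. Origin at the centre of the turntable's underside, z up
- pedestal_top (a point): centre of the flat top of the scanner's pedestal: a white round pad 40 mm across, 87 mm above the bench
- tray: blue open kit tray, 220 (its x) x 160 (its y) x 32 mm high, walls 4 mm, fixed on the bench; origin at the centre of its underside
- bearing: steel ball bearing, ring 42 mm across and 12 mm high, lying in the tray; leave alone. Origin under its centre
- bracket: small aluminium angle bracket, 50 x 30 x 26 mm, lying in the tray; leave alone. Origin under its centre
- test_cube: orange printed test cube, 25 mm, standing on the sheet near its +x side; leave alone. Origin under its centre
- scraper: print scraper with red handle and steel blade, about 205 x 35 x 18 mm, lying on the bench between robot and sheet; leave alone
- driver: blue screwdriver, 170 mm long, lying in the tray; leave alone
- glue: white glue stick with a yellow cap, 30 mm across and 100 mm tall, standing beyond the sheet; leave alone. Origin under its centre
- caliper: digital caliper, 235 mm long, 14 mm thick, lying at the far side of the bench; leave alone
Mind the look-alikes: they are no part of the job. What is shaped like the foot_a but pink or purple is not meant.

How it is judged:
On the way, in this order (a step that is already met when the one before it is completed fails the run):
1. a foot is lowered onto the scanner's pedestal in the gripper, not dropped (less than 8 mm above its top, within 20 mm of its middle) (((z of foot_a_mid in the frame of pedestal_top between 0.035 and 0.05 m and horizontal distance between foot_a_mid and pedestal_top below 0.02 m and contact force between foot_a and the fingers above 0.3 N) or (z of foot_b_mid in the frame of pedestal_top between 0.035 and 0.05 m and horizontal distance between foot_b_mid and pedestal_top below 0.02 m and contact force between foot_b and the fingers above 0.3 N))), for 0.02 s.
2. the light draft stands free on the pedestal (((horizontal distance between foot_a_mid and pedestal_top below 0.014 m and z of foot_a_mid in the frame of pedestal_top between 0.037 and 0.047 m and angle between foot_a_mid's own z axis and vertical below 0.1 rad and contact force between foot_a and scanner between 0.25 and 1.35 N and contact force between foot_a and the fingers below 0.05 N and linear speed of foot_a below 0.03 m/s) or (horizontal distance between foot_b_mid and pedestal_top below 0.014 m and z of foot_b_mid in the frame of pedestal_top between 0.037 and 0.047 m and angle between foot_b_mid's own z axis and vertical below 0.1 rad and contact force between foot_b and scanner between 0.25 and 1.35 N and contact force between foot_b and the fingers below 0.05 N and linear speed of foot_b below 0.03 m/s))), for 0.3 s.
3. the heavy foot is lifted, the draft still standing on the pedestal (((horizontal distance between foot_a_mid and pedestal_top below 0.014 m and z of foot_a_mid in the frame of pedestal_top between 0.037 and 0.047 m and angle between foot_a_mid's own z axis and vertical below 0.1 rad and contact force between foot_a and scanner between 0.25 and 1.35 N and contact force between foot_a and the fingers below 0.05 N and linear speed of foot_a below 0.03 m/s and height (world z) of foot_b_mid above 0.085 m and contact force between foot_b and the fingers above 1 N and contact force between foot_b and scanner below 0.05 N and contact force between foot_b and tray below 0.05 N and contact force between foot_b and sheet below 0.05 N) or (horizontal distance between foot_b_mid and pedestal_top below 0.014 m and z of foot_b_mid in the frame of pedestal_top between 0.037 and 0.047 m and angle between foot_b_mid's own z axis and vertical below 0.1 rad and contact force between foot_b and scanner between 0.25 and 1.35 N and contact force between foot_b and the fingers below 0.05 N and linear speed of foot_b below 0.03 m/s and height (world z) of foot_a_mid above 0.085 m and contact force between foot_a and the fingers above 1 N and contact force between foot_a and scanner below 0.05 N and contact force between foot_a and tray below 0.05 N and contact force between foot_a and sheet below 0.05 N))), for 0.2 s.
At the end, for the whole second after the job is handed in: The draft stands free and upright on the pedestal (axis within 14 mm of its middle, tilt below 0.1 rad); the gripper alone holds the heavy foot, at rest, within 0.25 rad of upright, its centre within 60 mm (level) of the tray's middle and 130 to 400 mm above the bench (((horizontal distance between foot_a_mid and pedestal_top below 0.014 m and z of foot_a_mid in the frame of pedestal_top between 0.037 and 0.047 m and angle between foot_a_mid's own z axis and vertical below 0.1 rad and contact force between foot_a and scanner between 0.25 and 1.35 N and contact force between foot_a and the fingers below 0.05 N and linear speed of each of foot_a, foot_b below 0.03 m/s and height (world z) of foot_b_mid between 0.13 and 0.4 m and contact force between foot_b and the fingers above 1 N and contact force between foot_b and scanner below 0.05 N and contact force between foot_b and tray below 0.05 N and contact force between foot_b and sheet below 0.05 N and horizontal distance between foot_b_mid and tray below 0.06 m and angle between foot_b_mid's own z axis and vertical below 0.25 rad) or (horizontal distance between foot_b_mid and pedestal_top below 0.014 m and z of foot_b_mid in the frame of pedestal_top between 0.037 and 0.047 m and angle between foot_b_mid's own z axis and vertical below 0.1 rad and contact force between foot_b and scanner between 0.25 and 1.35 N and contact force between foot_b and the fingers below 0.05 N and linear speed of each of foot_b, foot_a below 0.03 m/s and height (world z) of foot_a_mid between 0.13 and 0.4 m and contact force between foot_a and the fingers above 1 N and contact force between foot_a and scanner below 0.05 N and contact force between foot_a and tray below 0.05 N and contact force between foot_a and sheet below 0.05 N and horizontal distance between foot_a_mid and tray below 0.06 m and angle between foot_a_mid's own z axis and vertical below 0.25 rad))); the arm keeps its last pose, push and grip.
It fails at once if a foot is knocked over (tilted more than 0.7 rad) (angle between any of foot_a_mid, foot_b_mid's own z axis and vertical above 0.7 rad).
It fails at once if another thing on the bench or in the tray is shifted by more than 25 mm (distance of any of test_cube, scraper, glue, caliper, driver, bearing, bracket from where it was at the start of the episode above 0.025 m).
It also fails if it takes over 72 s, if anything falls off the work surface, if the arm or the gripper's body presses on something with over 40 N, if the wrist force passes 120 N, or if a joint passes its speed limit or range.

## Working session

There is one attempt and no reset: what is moved stays moved. The work goes in short steps, Python scripts to look and compute and a tool call to move; the robot and the scene stay as the last step left them, time stands still between calls to the robot, and variables do not carry over. Pictures are saved under pics/ and viewed, and the job is handed in when it is done.

Besides the shell and the picture viewer there is one more tool, called as name(argument=value, ...), one argument or row to a line, values as JSON. move_arm: Moves the arm, as the interface text tells. Its arguments: {"type":"object","properties":{"series":{"type":"array","items":{"type":"array","items":{"type":"number"}}},"claw":{"type":"number"},"newtons":{"type":"number"}},"required":["series"]}

```bash
mkdir -p pics; python3 - <<'E'
from bench import read_state, imaging, r
import cv2, numpy as np
s=read_state()
for k,v in s.items(): print(k,np.round(v,4))
for n in ("scene","top","wrist"):
    c=imaging.get_calibration(n); print(n,np.round(c["camera_matrix"],1).tolist(),np.round(c["R"],3).tolist(),np.round(c["t"],3))
    p,d=imaging.camera(n); cv2.imwrite(f"pics/{n}0.png",p[:,:,::-1]); np.save(f"pics/{n}0.npy",d); np.savez(f"pics/{n}0.npz",p=p,d=d,K=c["camera_matrix"],R=c["R"],t=c["t"])
E
```

```text
time 0.0
joint_positions [-1.2576  0.3329 -0.0647  1.4609  0.0216  1.3499 -0.0885]
joint_vel [ 0.0003  0.0022  0.0003 -0.0008 -0.     -0.0012 -0.0004]
joint_torque [-0.00000e+00 -6.23235e+01  2.48000e-02 -3.89914e+01 -6.13000e-02
  3.94000e-02  2.00000e-04]
ee_pos [0.2058 0.5897 0.2218]
eef_rot [ 1.671e-01  9.859e-01 -7.000e-04 -1.000e-04]
ft_force [ 0.7874 -0.9365 -0.6163]
torque [-0.0149 -0.0193 -0.0058]
width 0.087
scene [[507.1, 0.0, 321.2], [0.0, 507.1, 208.8], [0.0, 0.0, 1.0]] [[0.301, 0.954, 0.002], [0.687, -0.216, -0.694], [-0.662, 0.21, -0.72]] [-0.122 -0.335  1.604]
top [[468.6, 0.0, 324.9], [0.0, 468.6, 197.2], [0.0, 0.0, 1.0]] [[-0.027, -0.999, -0.026], [-0.981, 0.031, -0.193], [0.194, 0.02, -0.981]] [-0.015  0.565  1.106]
wrist [[357.9, 0.0, 322.3], [0.0, 357.9, 201.3], [0.0, 0.0, 1.0]] [[0.33, 0.944, -0.001], [0.902, -0.315, 0.295], [0.278, -0.098, -0.955]] [-0.624 -0.035  0.392]
```

View pics/scene0.png

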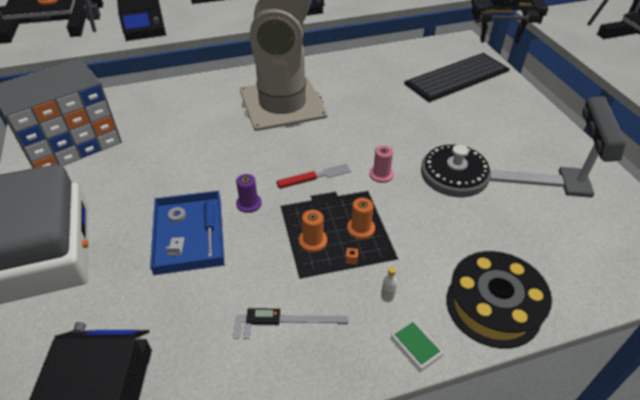

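View pics/top0.png

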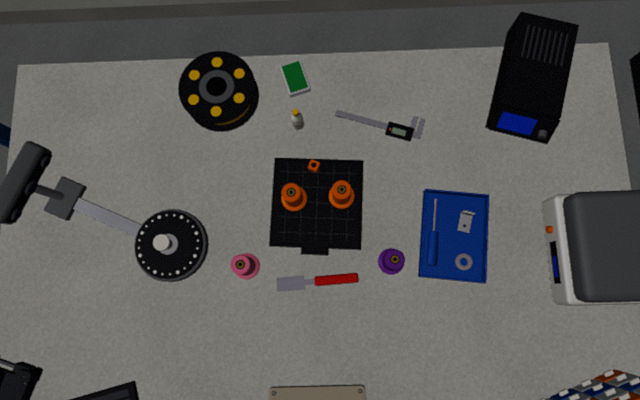

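View pics/wrist0.png

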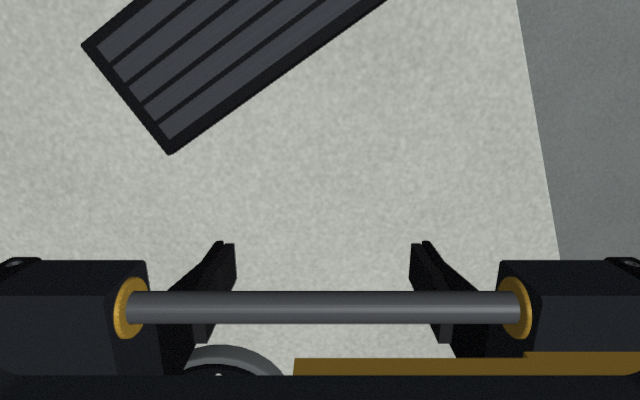

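The top view shows the two orange feet at about (293,197) and (342,194), the pedestal at (164,243) and the tray at (454,236). The pink foot at (245,265) and the purple one at (391,260) are the look-alikes. Next I compute positions from depth.

```bash
cat > h.py <<'E'
import numpy as np, cv2
def cloud(f):
    z=np.load(f); d=z["d"];K=z["K"];v,u=np.mgrid[:400,:640]
    c=np.stack([(u-K[0,2])/K[0,0]*d,(v-K[1,2])/K[1,1]*d,d],-1)
    P=(c-z["t"])@z["R"]; P[d<=0]=np.nan
    return z["p"],P,cv2.cvtColor(z["p"],cv2.COLOR_RGB2HSV)
def circ(xy):
    A=np.c_[2*xy,np.ones(len(xy))]; s=np.linalg.lstsq(A,(xy**2).sum(1),rcond=None)[0]
    return s[:2],np.sqrt(s[2]+s[:2]@s[:2])
def minc(xy):
    c,r=cv2.minEnclosingCircle(xy.astype(np.float32)); return np.round(c,4),round(r,4)
E
python3 - <<'E'
from h import *
for n in ("top","scene"):
    p,P,H=cloud(f"pics/{n}0.npz")
    h,s,v=[H[...,i].astype(int) for i in range(3)]
    ws=(np.abs(P[...,0]-.55)<.4)&(np.abs(P[...,1])<.5)
    org=((h<16)&(s>150)&(v>80)&ws&(P[...,2]>0.01)).astype(np.uint8)
    # foot tops
    m=ws&(P[...,2]>0.078)&(P[...,2]<0.1)
    k,l,st,ce=cv2.connectedComponentsWithStats(m.astype(np.uint8))
    for i in range(1,k):
        if st[i,4]<40: continue
        q=P[l==i]; zz=np.median(q[:,2]); t=q[np.abs(q[:,2]-zz)<.004]
        col=np.median(p[l==i],0)
        print(n,np.round(ce[i]),st[i,4],col,"z",round(zz,4),"mean",np.round(t[:,:2].mean(0),4),"minc",minc(t[:,:2]))
    b=(h>100)&(h<125)&(s>120)&ws&(P[...,0]<.8)
    k,l,st,ce=cv2.connectedComponentsWithStats(b.astype(np.uint8)); 
    for i in range(1,k):
        if st[i,4]>1000:
            q=P[l==i]; print(n,"blue",ce[i],st[i,4],cv2.minAreaRect(q[:,:2].astype(np.float32)),np.percentile(q[:,2],[2,50,98]))
    ped=P[l>=0].reshape(-1,3)
    # turntable ring
    m=ws&(P[...,2]>.02)&(P[...,2]<.045)&(P[...,1]>.2)&(np.hypot(P[...,0]-.42,P[...,1]-.35)<.16)
    q=P[m]; print(n,"table",len(q),minc(q[:,:2]),np.median(q[:,2]))
    c0=np.array(minc(q[:,:2])[0])
    m=(np.hypot(P[...,0]-c0[0],P[...,1]-c0[1])<.05)&(P[...,2]>.05)&(P[...,2]<.2)
    q=P[m]; print(n,"ped",len(q),np.percentile(q[:,2],[5,50,95,100]))
    t=q[q[:,2]>.082]; print(t[:,:2].mean(0),minc(t[:,:2]))
    # high stuff
E
```

```text
top [505.  98.] 503 [6. 7. 9.] z 0.0947 mean [ 0.7989 -0.4866] minc (array([ 0.8143, -0.4982]), 0.0637)
top [341. 190.] 300 [142.  55.   0.] z 0.0859 mean [ 0.5756 -0.0718] minc (array([ 0.5761, -0.0715]), 0.0238)
top [291. 193.] 305 [139.  55.   0.] z 0.0855 mean [0.5728 0.0508] minc (array([0.5729, 0.051 ]), 0.0241)
top [161. 242.] 225 [152. 148. 142.] z 0.0855 mean [0.4611 0.3625] minc (array([0.4611, 0.363 ]), 0.0203)
top [394. 259.] 321 [60. 21. 82.] z 0.0825 mean [ 0.4051 -0.1909] minc (array([ 0.4049, -0.1905]), 0.0243)
top [240. 264.] 312 [143.5  65.   90. ] z 0.0826 mean [0.4037 0.1733] minc (array([0.4035, 0.1736]), 0.0239)
top blue [453.26578645 235.58706468] 5226 ((0.46813061833381653, -0.3544503450393677), (0.1710069328546524, 0.22713112831115723), 82.70494079589844) [-0.0017857   0.00366931  0.03221841]
top table 3831 (array([0.4612, 0.3633]), 0.0925) 0.035431049100758304
top ped 238 [0.07690033 0.08534567 0.08887728 0.08989004]
[0.46119116 0.36260749] (array([0.4611, 0.363 ]), 0.0203)
scene [384. 151.] 189 [168. 103. 122.] z 0.0834 mean [0.4075 0.1687] minc (array([0.4
[... 362 characters left out ...]
12. 218.] 290 [162.5  92.   52. ] z 0.0866 mean [ 0.5803 -0.0763] minc (array([ 0.5783, -0.0759]), 0.0249)
scene [391. 272.] 63 [141. 127.  74.] z 0.0955 mean [0.7784 0.0311] minc (array([0.776 , 0.0314]), 0.0086)
scene [128. 356.] 581 [29. 30. 32.] z 0.0952 mean [ 0.8081 -0.4869] minc (array([ 0.8172, -0.4912]), 0.0582)
scene blue [187.3115016  232.62984938] 4382 ((0.46713438630104065, -0.35234373807907104), (0.15811115503311157, 0.22541038691997528), 82.75934600830078) [0.00053063 0.00543214 0.03244484]
scene table 2348 (array([0.4657, 0.3567]), 0.0937) 0.036073860671791136
scene ped 220 [0.05277095 0.08458181 0.08865686 0.09044046]
[0.4646209  0.35833475] (array([0.4654, 0.3607]), 0.0226)
```

move_arm(
  series=[
    [-0.01,-0.007,0,0.025],
    [-0.035,-0.023,0.002,0.086],
    [-0.066,-0.043,0.003,0.16],
    [-0.101,-0.066,0.004,0.247],
    [-0.137,-0.089,0.006,0.333],
    [-0.172,-0.113,0.007,0.42],
    [-0.208,-0.136,0.008,0.506],
    [-0.243,-0.159,0.01,0.592],
    [-0.279,-0.182,0.011,0.679],
    [-0.314,-0.205,0.012,0.765],
    [-0.35,-0.228,0.014,0.851],
    [-0.385,-0.252,0.015,0.938],
    [-0.421,-0.275,0.017,1.024],
    [-0.451,-0.295,0.018,1.098],
    [-0.477,-0.311,0.019,1.16],
    [-0.497,-0.324,0.02,1.209],
    [-0.507,-0.331,0.02,1.234],
    [-0.507,-0.331,0.02,1.234],
    [-0.507,-0.331,0.02,1.234],
  ],
  claw=1,
  newtons=10,
)

```text
time: 2.05
ee_pos: [0.575, 0.1118, 0.2024]
eef_rot: [0.706, 0.708, 0.0, -0.0]
ft_force: [-0.3, -0.3, 0.0]
width: 0.0873
```

```bash
cat >> h.py <<'E'
def grab(n,tag):
    from bench import imaging
    c=imaging.get_calibration(n); p,d=imaging.camera(n)
    cv2.imwrite(f"pics/{tag}.png",p[:,:,::-1]); np.savez(f"pics/{tag}.npz",p=p,d=d,K=c["camera_matrix"],R=c["R"],t=c["t"])
def tops(tag,zl=.078,zh=.1):
    p,P,H=cloud(f"pics/{tag}.npz")
    m=(P[...,2]>zl)&(P[...,2]<zh)&(np.abs(P[...,1])<.5)&(P[...,0]>.3)&(P[...,0]<.8)
    k,l,st,ce=cv2.connectedComponentsWithStats(m.astype(np.uint8))
    for i in range(1,k):
        if st[i,4]<60: continue
        q=P[l==i]; zz=np.median(q[:,2]); t=q[np.abs(q[:,2]-zz)<.004]
        print(tag,np.round(ce[i]),st[i,4],np.median(p[l==i],0),"z",round(zz,4),"mean",np.round(t[:,:2].mean(0),4),"minc",minc(t[:,:2]))
def ft(n=10):
    from bench import read_state,imaging
    F=[];W=[]
    for i in range(n):
        imaging.camera("wrist"); s=read_state(); F.append(np.r_[s["ft_force"],s["torque"]]); W.append(s["joint_torque"])
    print("ft",np.round(np.mean(F,0),3),"sd",np.round(np.std(F,0),3)); print("tau",np.round(np.mean(W,0),3)); print("t",s["time"],"pos",np.round(s["ee_pos"],4),np.round(s["eef_rot"],3),"w",s["width"])
E
python3 - <<'E'
from h import *
grab("wrist","w1"); tops("w1"); ft(6)
E
```

```text
w1 [104. 120.] 3186 [243. 143. 180.] z 0.084 mean [0.4063 0.1715] minc (array([0.4047, 0.1716]), 0.0248)
w1 [322. 264.] 2299 [240. 120.   0.] z 0.0872 mean [0.5742 0.0496] minc (array([0.574 , 0.0483]), 0.0244)
ft [-0.309 -0.181 -0.249 -0.064  0.065  0.006] sd [0.591 0.616 0.453 0.045 0.022 0.044]
tau [ 1.4200e-01 -5.1808e+01  5.2130e+00 -3.8060e+01 -6.0000e-02  2.6000e-02
 -1.0000e-03]
t 2.4 pos [0.5754 0.1112 0.2027] [ 0.706  0.708  0.    -0.   ] w 0.08700256672463302
```

View pics/w1.png

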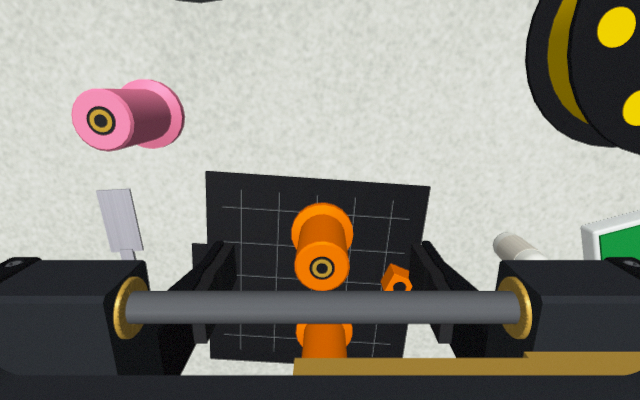

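The wrist view shows foot A's top at pixel (322,264), so it stands at world (0.574, 0.049). The pink look-alike is at (104,120). Going down onto foot A.

move_arm(
  series=[
    [-0.01,0,0.005,0],
    [-0.03,-0.001,0.015,0],
    [-0.05,-0.001,0.03,0],
    [-0.062,-0.001,0.045,0],
    [-0.062,-0.001,0.065,0],
    [-0.062,-0.001,0.085,0],
    [-0.062,-0.001,0.105,0],
    [-0.062,-0.001,0.125,0],
    [-0.062,-0.001,0.14,0],
    [-0.062,-0.001,0.152,0],
    [-0.062,-0.001,0.159,0],
    [-0.062,-0.001,0.159,0],
    [-0.062,-0.001,0.159,0],
  ],
)

```text
time: 3.7
ee_pos: [0.575, 0.0485, 0.0441]
eef_rot: [0.707, 0.707, 0.0, 0.0]
ft_force: [-0.2, 1.2, -0.2]
width: 0.0869
```

```bash
python3 - <<'E'
from h import *
ft(20)
E
```

```text
ft [ 0.009  0.104 -0.032 -0.077  0.044 -0.013] sd [0.417 0.447 0.384 0.027 0.03  0.022]
tau [ 5.0000e-03 -5.6173e+01  7.6660e+00 -3.2240e+01 -4.9000e-02  3.9000e-02
  0.0000e+00]
t 4.7 pos [0.5746 0.0485 0.0435] [ 0.707  0.707  0.    -0.   ] w 0.08709836737541506
```

move_arm(
  series=[
    [0,0,0,0],
    [0,0,0,0],
    [0,0,0,0],
    [0,0,0,0],
    [0,0,0,0],
    [0,0,0,0],
    [0,0,0,0],
    [0,0,0,0],
  ],
  claw=-1,
  newtons=20,
)

```text
time: 5.5
ee_pos: [0.5746, 0.0486, 0.0435]
eef_rot: [0.707, 0.707, 0.0, -0.0]
ft_force: [-0.6, 0.0, 0.2]
width: 0.048
```

Width 0.048 m matches the barrel, so I lift 60 mm and weigh it.

move_arm(
  series=[
    [0,0,-0.004,0],
    [0,0,-0.012,0],
    [0,0,-0.024,0],
    [0,0,-0.038,0],
    [0,0,-0.05,0],
    [0,0,-0.057,0],
    [0,0,-0.06,0],
    [0,0,-0.06,0],
    [0,0,-0.06,0],
    [0,0,-0.06,0],
  ],
)

```text
time: 6.5
ee_pos: [0.5743, 0.0485, 0.103]
eef_rot: [0.707, 0.707, -0.0, -0.0]
ft_force: [0.2, 0.2, -0.9]
width: 0.0477
```

```bash
python3 - <<'E'
from h import *
ft(24); grab("scene","s2")
E
```

```text
ft [ 0.11   0.202 -0.904 -0.093  0.037 -0.   ] sd [0.397 0.542 0.482 0.023 0.035 0.03 ]
tau [-1.0000e-03 -5.3737e+01  6.6960e+00 -3.5171e+01 -5.3000e-02  3.8000e-02
  0.0000e+00]
t 7.7 pos [0.5746 0.0485 0.1035] [ 0.707  0.707  0.    -0.   ] w 0.04722534545873746
```

View pics/s2.png

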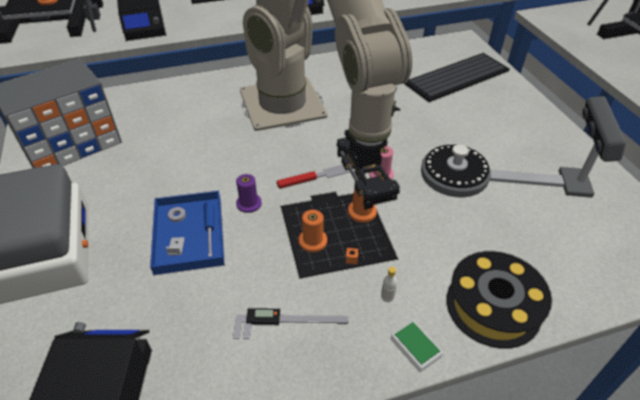

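The measured change is about 0.87 N, or 89 g, with a standard error near 0.13 N. Foot A is therefore the light draft, since the heavy one would show at least 1.86 N. The scene view shows it held upright at about (362,205). Next I carry it to just short of the pedestal for a wrist look.

move_arm(
  series=[
    [0,0,-0.01,0],
    [0.007,-0.003,-0.025,0],
    [0.02,-0.009,-0.04,0],
    [0.038,-0.018,-0.055,0],
    [0.058,-0.027,-0.07,0],
    [0.08,-0.037,-0.085,0],
    [0.102,-0.047,-0.1,0],
    [0.124,-0.057,-0.11,0],
    [0.146,-0.067,-0.118,0],
    [0.168,-0.077,-0.12,0],
    [0.19,-0.088,-0.12,0],
    [0.21,-0.097,-0.12,0],
    [0.225,-0.104,-0.12,0],
    [0.236,-0.109,-0.12,0],
    [0.241,-0.112,-0.12,0],
    [0.241,-0.112,-0.12,0],
    [0.241,-0.112,-0.12,0],
  ],
)

```text
time: 9.45
ee_pos: [0.4628, 0.2886, 0.2238]
eef_rot: [0.707, 0.707, 0.0, 0.0]
ft_force: [0.6, 1.0, -1.0]
width: 0.0477
```

```bash
python3 - <<'E'
from h import *
grab("wrist","w3"); tops("w3"); ft(8)
E
```

```text
w3 [322. 102.] 1937 [243. 243. 238.] z 0.0872 mean [0.4624 0.361 ] minc (array([0.4624, 0.3607]), 0.02)
ft [-0.087  0.002 -0.787 -0.094  0.063  0.007] sd [0.495 0.53  0.544 0.029 0.032 0.024]
tau [-2.9000e-02 -4.7258e+01  2.2030e+00 -3.9016e+01 -6.1000e-02 -8.0000e-03
  3.0000e-03]
t 9.9 pos [0.4624 0.2893 0.2235] [ 0.707  0.707  0.    -0.   ] w 0.047736055128872065
```

View pics/w3.png

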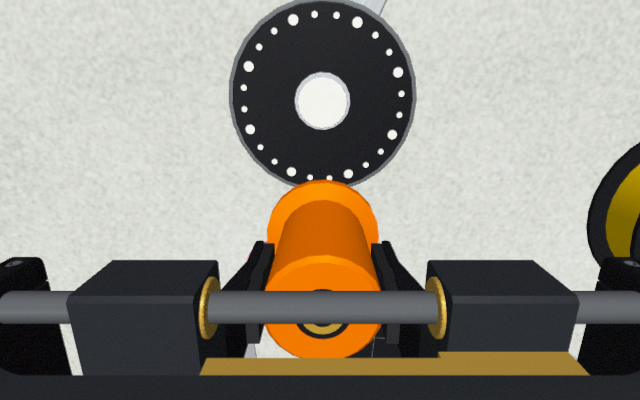

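The pad is at pixel (322,102), world (0.4624, 0.361). The held foot spans about x 265–378 px. I check the in-hand foot's axis from the same frame.

```bash
python3 - <<'E'
from h import *
p,P,H=cloud("pics/w3.npz")
h,s,v=[H[...,i].astype(int) for i in range(3)]
o=(h<18)&(s>150)&(P[...,1]<.36)&(np.hypot(P[...,0]-.4624,P[...,1]-.289)<.06)
q=P[o]; print(len(q),np.percentile(q[:,2],[1,50,99]))
t=q[q[:,2]>np.percentile(q[:,2],99)-.006]; print("top",len(t),np.median(t[:,2]),minc(t[:,:2]),t[:,:2].min(0),t[:,:2].max(0))
# edge of the top disc's front and barrel axis: points on barrel side, circle fit per height
for z0 in (.2,.215,.23,.245):
    m=np.abs(q[:,2]-z0)<.006
    if m.sum()>30:
        from scipy.optimize import least_squares
        x=q[m][:,:2]; f=least_squares(lambda c:np.hypot(*(x-c).T)-.024,[.4624,.289],loss="soft_l1",f_scale=.001); print(z0,m.sum(),f.x,np.sqrt(np.mean(f.fun**2)))
m=q[:,2]<.193; x=q[m]; print("flange",m.sum(),minc(x[:,:2]),x[:,1].max(),np.median(x[:,2]))
E
```

```text
12796 [0.18657913 0.25633194 0.2685754 ]
top 5720 0.2673654364697009 (array([0.463 , 0.2956]), 0.0307) [0.4335925  0.26707502] [0.49084256 0.31262645]
0.2 814 [0.46232084 0.28804403] 0.0012927871323562866
0.215 568 [0.46226028 0.28765599] 0.00018098440603993152
0.23 771 [0.46220933 0.28770013] 0.0002642544586042275
0.245 1006 [0.46218559 0.28769523] 0.00022602790626205196
flange 1485 (array([0.4623, 0.289 ]), 0.0327) 0.3209365506914248 0.19197021001235648
```

move_arm(
  series=[
    [0.006,0,0,0],
    [0.02,0,0,0],
    [0.038,0,0,0],
    [0.055,0,0,0],
    [0.067,0,0,0],
    [0.073,0,0.004,0],
    [0.073,0,0.015,0],
    [0.073,0,0.03,0],
    [0.073,0,0.045,0],
    [0.073,0,0.06,0],
    [0.073,0,0.072,0],
    [0.073,0,0.081,0],
    [0.073,0,0.087,0],
    [0.073,0,0.091,0],
    [0.073,0,0.093,0],
    [0.073,0,0.093,0],
    [0.073,0,0.093,0],
    [0.073,0,0.093,0],
  ],
)

```text
time: 11.7
ee_pos: [0.4625, 0.3626, 0.131]
eef_rot: [0.707, 0.707, 0.0, -0.0]
ft_force: [0.2, 0.7, -1.2]
width: 0.0472
```

```bash
python3 - <<'E'
from h import *
ft(8); grab("top","t4"); grab("scene","s4")
E
```

```text
ft [ 0.196  0.042 -0.874 -0.09   0.069 -0.005] sd [0.344 0.58  0.291 0.02  0.024 0.017]
tau [ 0.0000e+00 -5.7049e+01  4.0310e+00 -3.6659e+01 -6.0000e-02 -1.8000e-02
 -0.0000e+00]
t 12.1 pos [0.4623 0.3624 0.1306] [ 0.707  0.707  0.    -0.   ] w 0.047557337639176404
```

View pics/s4.png

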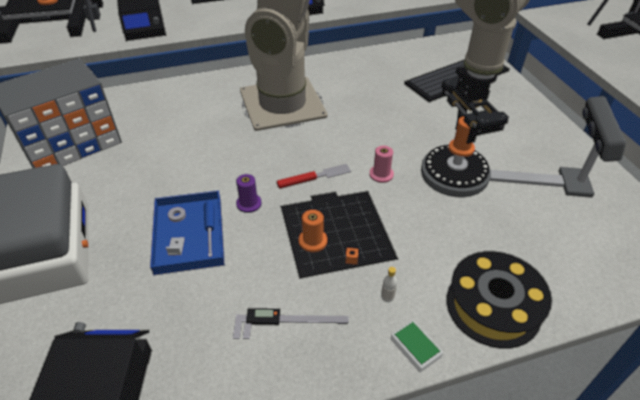

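The foot sits centred above the pedestal, about (462,140) in the scene view. I lower the last 3.6 mm gently.

move_arm(
  series=[
    [0,0,0.0006,0],
    [0,0,0.0012,0],
    [0,0,0.0018,0],
    [0,0,0.0024,0],
    [0,0,0.003,0],
    [0,0,0.0034,0],
    [0,0,0.0036,0],
    [0,0,0.0036,0],
    [0,0,0.0036,0],
  ],
)

```text
time: 13.1
ee_pos: [0.4623, 0.3625, 0.1275]
eef_rot: [0.707, 0.707, 0.0, -0.0]
ft_force: [-2.1, -1.9, 4.8]
width: 0.0473
```

```bash
python3 - <<'E'
from h import *
ft(10)
E
```

```text
ft [-2.118e+00 -1.673e+00  5.027e+00 -4.670e-01  5.810e-01 -2.000e-03] sd [0.419 0.394 0.511 0.031 0.043 0.026]
tau [ 1.4000e-02 -5.4214e+01  3.8950e+00 -3.5452e+01 -3.3000e-02 -9.8600e-01
 -3.0000e-03]
t 13.6 pos [0.4624 0.3624 0.1275] [ 0.707  0.707  0.    -0.   ] w 0.04745296735734687
```

Contact force is about 5 N up. I ease off 0.4 mm, then open.

move_arm(
  series=[
    [0,0,-0.0002,0],
    [0,0,-0.0004,0],
    [0,0,-0.0004,0],
    [0,0,-0.0004,0],
  ],
)

```text
time: 14.0
ee_pos: [0.4623, 0.3624, 0.1275]
eef_rot: [0.707, 0.707, 0.0, -0.0]
ft_force: [-1.1, -1.2, 4.5]
width: 0.0475
```

```bash
python3 - <<'E'
from h import *
ft(8)
E
```

```text
ft [-1.890e+00 -1.377e+00  5.262e+00 -4.510e-01  5.600e-01 -1.000e-03] sd [0.392 0.208 0.356 0.023 0.033 0.023]
tau [ 4.1000e-02 -5.4119e+01  3.9150e+00 -3.5331e+01 -1.2000e-02 -9.5200e-01
 -2.0000e-03]
t 14.4 pos [0.4623 0.3625 0.1275] [ 0.707  0.707  0.    -0.   ] w 0.04743564179673261
```

move_arm(
  series=[
    [0,0,-0.0005,0],
    [0,0,-0.001,0],
    [0,0,-0.001,0],
    [0,0,-0.001,0],
  ],
)

```text
time: 14.8
ee_pos: [0.4623, 0.3624, 0.1281]
eef_rot: [0.707, 0.707, -0.0, 0.0]
ft_force: [0.5, -0.1, 0.1]
width: 0.0478
```

```bash
python3 - <<'E'
from h import *
ft(8)
E
```

```text
ft [ 0.156 -0.016 -0.66  -0.082  0.026 -0.01 ] sd [0.471 0.506 0.387 0.026 0.04  0.028]
tau [-1.0000e-03 -5.7090e+01  4.0520e+00 -3.6547e+01 -5.9000e-02 -1.9000e-02
  0.0000e+00]
t 15.2 pos [0.4623 0.3625 0.1283] [ 0.707  0.707  0.    -0.   ] w 0.04787394208974899
```

move_arm(
  series=[
    [0,0,0.0003,0],
    [0,0,0.0003,0],
    [0,0,0.0003,0],
    [0,0,0.0003,0],
    [0,0,0.0003,0],
    [0,0,0.0003,0],
    [0,0,0.0003,0],
    [0,0,0.0003,0],
    [0,0,0.0003,0],
    [0,0,0.0003,0],
  ],
  claw=1,
)

```text
time: 16.2
ee_pos: [0.4623, 0.3624, 0.1281]
eef_rot: [0.707, 0.707, 0.0, -0.0]
ft_force: [0.1, -0.6, -0.2]
width: 0.0871
```

```bash
python3 - <<'E'
from h import *
ft(6); grab("scene","s5"); grab("wrist","w5")
E
```

```text
ft [ 0.344  0.349 -0.022 -0.089  0.017 -0.01 ] sd [0.402 0.472 0.314 0.023 0.03  0.032]
tau [-0.0000e+00 -5.6665e+01  4.0170e+00 -3.6193e+01 -6.0000e-02 -1.7000e-02
  0.0000e+00]
t 16.5 pos [0.4623 0.3624 0.1281] [ 0.707  0.707  0.    -0.   ] w 0.08702243857259127
```

View pics/w5.png

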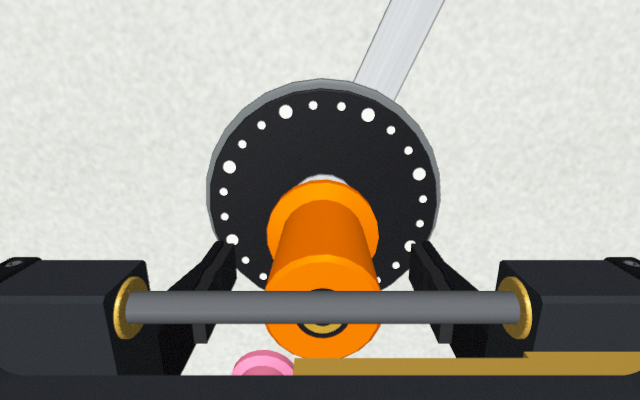

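View pics/s5.png

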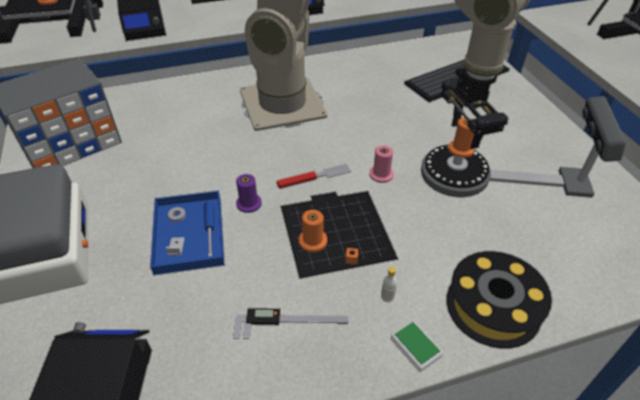

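The draft stands upright and free. I raise straight up and check it from above.

move_arm(
  series=[
    [0,0,-0.003,0],
    [0,0,-0.012,0],
    [0,0,-0.028,0],
    [0,0,-0.048,0],
    [0,0,-0.068,0],
    [0,0,-0.088,0],
    [0,0,-0.102,0],
    [0,0,-0.11,0],
    [-0.01,0.003,-0.11,0],
    [-0.03,0.009,-0.11,0],
    [-0.05,0.015,-0.11,0],
    [-0.06,0.018,-0.11,0],
    [-0.06,0.018,-0.11,0],
    [-0.06,0.018,-0.11,0],
  ],
)

```text
time: 18.0
ee_pos: [0.48, 0.3029, 0.2377]
eef_rot: [0.707, 0.708, -0.0, -0.0]
ft_force: [-0.1, 0.2, 0.1]
width: 0.0871
```

```bash
python3 - <<'E'
from h import *
from bench import read_state
grab("wrist","w6"); tops("w6",.155,.185); s=read_state(); print(s["time"],np.round(s["ee_pos"],4))
from scipy.optimize import least_squares
p,P,H=cloud("pics/w6.npz"); h,s,v=[H[...,i].astype(int) for i in range(3)]
o=(h<18)&(s>150)&(np.hypot(P[...,0]-.4624,P[...,1]-.361)<.06); q=P[o]
for z0 in (.11,.125,.14,.155):
    m=np.abs(q[:,2]-z0)<.006
    if m.sum()>30:
        x=q[m][:,:2]; f=least_squares(lambda c:np.hypot(*(x-c).T)-.024,[.4624,.361],loss="soft_l1",f_scale=.001); print(z0,m.sum(),f.x)
E
```

```text
w6 [295. 127.] 4492 [231. 114.   0.] z 0.1712 mean [0.462  0.3623] minc (array([0.4619, 0.3615]), 0.024)
18.05 [0.4798 0.3034 0.2378]
```

View pics/w6.png

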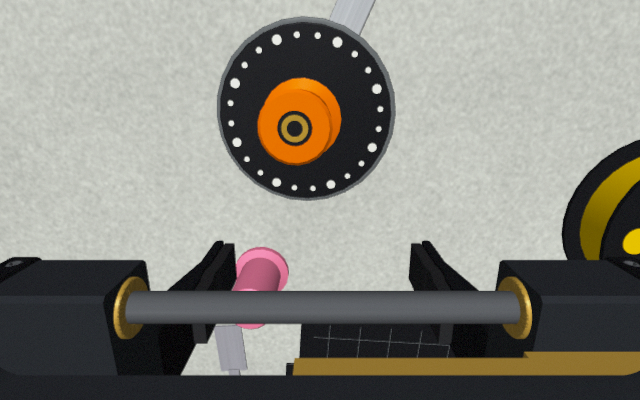

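The draft's top is at pixel (295,127), world (0.462, 0.3615, 0.171), centred and upright. On to the other foot.

move_arm(
  series=[
    [-0.008,0.002,0,0],
    [-0.025,0.008,0.002,0],
    [-0.05,0.015,0.004,0],
    [-0.08,0.025,0.007,0],
    [-0.11,0.034,0.01,0],
    [-0.14,0.043,0.013,0],
    [-0.17,0.053,0.016,0],
    [-0.2,0.062,0.019,0],
    [-0.23,0.071,0.022,0],
    [-0.26,0.081,0.025,0],
    [-0.285,0.088,0.027,0],
    [-0.303,0.094,0.028,0],
    [-0.313,0.097,0.028,0],
    [-0.313,0.097,0.028,0],
    [-0.313,0.097,0.028,0],
  ],
)

```text
time: 19.55
ee_pos: [0.5776, -0.0093, 0.21]
eef_rot: [0.706, 0.708, 0.0, -0.0]
ft_force: [-0.6, 0.1, -0.7]
width: 0.0871
```

```bash
python3 - <<'E'
from h import *
from bench import read_state
grab("wrist","w7"); tops("w7"); s=read_state(); print(s["time"],np.round(s["ee_pos"],4))
E
```

```text
w7 [569. 142.] 352 [179. 153.   0.] z 0.0925 mean [0.7696 0.0345] minc (array([0.7747, 0.0336]), 0.008)
w7 [322. 262.] 2195 [251. 137.   0.] z 0.0872 mean [ 0.5769 -0.0729] minc (array([ 0.5768, -0.0745]), 0.0243)
19.6 [ 0.5775 -0.009   0.21  ]
```

View pics/w7.png

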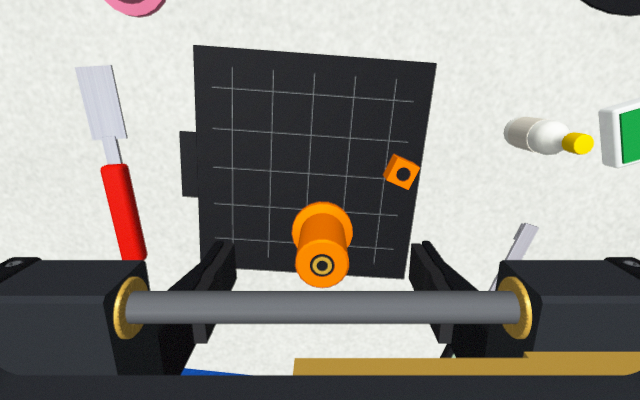

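Foot B's top is at pixel (322,262), world (0.577, -0.074). Descend, baseline force, grip.

move_arm(
  series=[
    [-0.01,0,0.005,0],
    [-0.03,-0.001,0.015,0],
    [-0.05,-0.001,0.03,0],
    [-0.065,-0.001,0.045,0],
    [-0.065,-0.001,0.065,0],
    [-0.065,-0.001,0.085,0],
    [-0.065,-0.001,0.105,0],
    [-0.065,-0.001,0.125,0],
    [-0.065,-0.001,0.143,0],
    [-0.065,-0.001,0.157,0],
    [-0.065,-0.001,0.165,0],
    [-0.065,-0.001,0.166,0],
    [-0.065,-0.001,0.166,0],
  ],
)

```text
time: 20.9
ee_pos: [0.577, -0.0755, 0.0444]
eef_rot: [0.707, 0.707, 0.0, 0.0]
ft_force: [1.0, -0.2, -0.1]
width: 0.0871
```

```bash
python3 - <<'E'
from h import *
ft(15)
E
```

```text
ft [ 0.076 -0.204 -0.061 -0.086  0.061 -0.012] sd [0.465 0.597 0.442 0.028 0.026 0.041]
tau [ 1.0000e-03 -5.5934e+01  9.0610e+00 -3.2078e+01 -4.1000e-02  5.6000e-02
  1.0000e-03]
t 21.65 pos [ 0.5767 -0.0755  0.044 ] [ 0.707  0.707  0.    -0.   ] w 0.0871658349783279
```

move_arm(
  series=[
    [0,0,0,0],
    [0,0,0,0],
    [0,0,0,0],
    [0,0,0,0],
    [0,0,0,0],
    [0,0,0,0],
    [0,0,0,0],
    [0,0,0,0],
  ],
  claw=-1,
  newtons=30,
)

```text
time: 22.45
ee_pos: [0.5768, -0.0754, 0.044]
eef_rot: [0.707, 0.707, 0.0, 0.0]
ft_force: [0.8, -0.7, -0.3]
width: 0.0474
```

move_arm(
  series=[
    [0,0,-0.004,0],
    [0,0,-0.012,0],
    [0,0,-0.026,0],
    [0,0,-0.044,0],
    [0,0,-0.064,0],
    [0,0,-0.084,0],
    [0,0,-0.104,0],
    [0,0,-0.122,0],
    [0,0,-0.136,0],
    [0,0,-0.144,0],
    [0,0,-0.148,0],
    [0,0,-0.15,0],
    [0,0,-0.15,0],
    [0,0,-0.15,0],
  ],
)

```text
time: 23.85
ee_pos: [0.5764, -0.0755, 0.1934]
eef_rot: [0.707, 0.707, -0.0, -0.0]
ft_force: [0.7, -0.9, -2.6]
width: 0.0474
```

```bash
python3 - <<'E'
from h import *
ft(15)
E
```

```text
ft [ 0.063 -0.007 -2.257 -0.096  0.03  -0.01 ] sd [0.463 0.539 0.5   0.021 0.025 0.036]
tau [ -0.    -50.605   6.53  -38.704  -0.051   0.053   0.   ]
t 24.6 pos [ 0.5767 -0.0754  0.194 ] [ 0.707  0.707  0.    -0.   ] w 0.04748244790464888
```

This one weighs about 2.2 N (224 g), so it is the steel-cored foot. I carry it over the tray's middle at about (0.468, -0.353).

move_arm(
  series=[
    [-0.006,-0.002,-0.005,0],
    [-0.02,-0.008,-0.01,0],
    [-0.04,-0.016,-0.015,0],
    [-0.063,-0.025,-0.02,0],
    [-0.088,-0.035,-0.025,0],
    [-0.113,-0.044,-0.03,0],
    [-0.138,-0.054,-0.03,0],
    [-0.163,-0.064,-0.03,0],
    [-0.188,-0.074,-0.03,0],
    [-0.213,-0.084,-0.03,0],
    [-0.236,-0.093,-0.03,0],
    [-0.255,-0.1,-0.03,0],
    [-0.268,-0.105,-0.03,0],
    [-0.275,-0.108,-0.03,0],
    [-0.278,-0.109,-0.03,0],
    [-0.278,-0.109,-0.03,0],
    [-0.278,-0.109,-0.03,0],
    [-0.278,-0.109,-0.03,0],
  ],
)

```text
time: 26.4
ee_pos: [0.4685, -0.3527, 0.2239]
eef_rot: [0.706, 0.708, 0.0, -0.0]
ft_force: [0.1, 0.3, -1.8]
width: 0.0476
```

```bash
python3 - <<'E'
from h import *
ft(6); grab("scene","s8"); grab("top","t8"); tops("t8",.155,.19)
E
```

```text
ft [-0.231  0.196 -2.212 -0.081  0.028  0.007] sd [0.125 0.428 0.329 0.033 0.019 0.024]
tau [-4.0000e-02 -4.7705e+01  8.3200e+00 -3.9093e+01 -2.1000e-02  8.4000e-02
 -4.0000e-03]
t 26.7 pos [ 0.4681 -0.3534  0.224 ] [ 0.707  0.708  0.    -0.   ] w 0.04744981818285221
t8 [147. 239.] 403 [144.  61.   0.] z 0.1694 mean [0.4609 0.3633] minc (array([0.4611, 0.3645]), 0.0246)
```

View pics/s8.png

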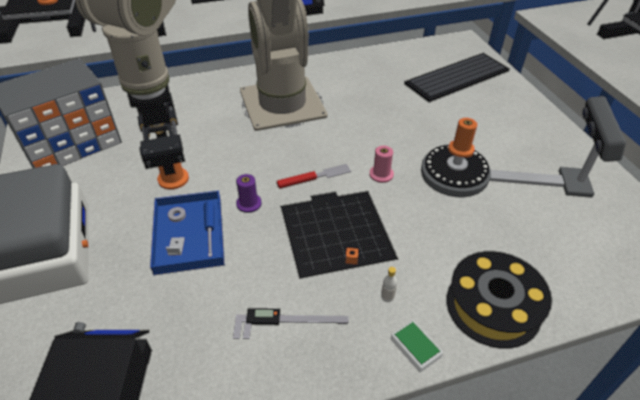

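View pics/t8.png

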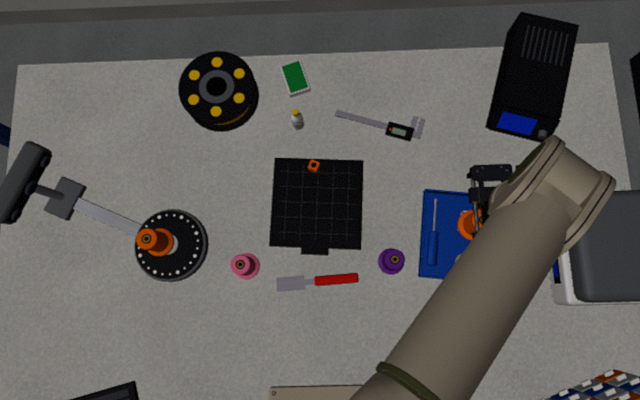

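The draft stands on the pedestal (scene view (464,137)) and the heavy foot hangs upright over the tray at (173,176). Nothing else has moved. I settle briefly and hand in.

move_arm(
  series=[
    [0,0,0,0],
    [0,0,0,0],
    [0,0,0,0],
    [0,0,0,0],
    [0,0,0,0],
  ],
)

```text
time: 27.3
ee_pos: [0.468, -0.3536, 0.224]
eef_rot: [0.707, 0.707, 0.0, -0.0]
ft_force: [0.1, 0.8, -2.4]
width: 0.0475
```

```bash
python3 - <<'E'
from bench import read_state, r
import numpy as np
s=read_state(); print(s["time"],np.round(s["ee_pos"],4),np.abs(s["joint_vel"]).max(),s["width"],np.round(s["ft_force"],2))
print(r.close_job())
E
```

```text
27.3 [ 0.468  -0.3536  0.224 ] 0.0012641682568195602 0.04745507986685191 [ 0.11  0.84 -2.37]
the job is handed in; nothing more can be done
None
```

The light draft is standing free on the scanner's pedestal. The arm is holding the heavy steel-cored foot over the blue tray, and I handed the job in at 27.3 s; no verdict was reported.

- **Weighing:** the foot towards +y pulled about 0.87 N (roughly 89 g), so it is the draft. The other pulled about 2.2 N (roughly 224 g), so it is the steel-cored one. I set the draft down before lifting the second foot, because 0.87 N was already well clear of the heavy range; the second lift agreed.
- **Draft:** the wrist camera put its top about 1 mm from the pad's middle and 171 mm above the bench, as expected for standing on the pedestal. The last top picture showed it still there.
- **Set-down:** my first lowering pressed on the pedestal with about 5 N. A 0.4 mm easing changed nothing, so I raised another 1 mm, lowered 0.3 mm and let go.
- **Heavy foot:** it is gripped at 30 N (opening 47.5 mm) with the tool vertical. Its centre is about 0.225 m above the bench, and the tool is within a few millimetres of the tray's middle as I measured it. The arm was at rest.
- **Other things:** the last scene and top pictures showed the other things where they were, though the arm hid part of the tray in the top view.
- **Disagreement:** the top and scene cameras differed by about 4–5 mm, so I used the wrist camera for the grasps and the placing. For the tray's middle I used only the top and scene cameras, which agreed within about 3 mm there.

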